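# Snap the bobbin box lid shut

## Task

The lid of the larger bobbin box is only laid on: the four straight sections of its rim still stand proud of the corners. Press round the rim with your fingertips, one section at a time in any order, until all four have clicked fully down, flush with the corners. Do not press on the clear window, pick up, tip or push the box about, and leave everything else on the table where it is.

Things in the scene. Friction and masses are not known exactly. Their poses are not given: they have to be found in the camera images.
- snap_box: the bobbin box, white plastic with a grey snap-fit lid, about 0.9 kg, loose on the table, 120 mm along its x, 170 mm along its y. Origin: centre of its underside, z up. The lid's rim is a 24 mm wide band round the top: four straight sections that move, and four fixed square corner pieces (24 x 24 mm) whose top is 62 mm above the table. A section that is not shut stands with its top about 69 mm above the table; when shut its top is flush with the corners at 62 mm
- lid_window: the clear plate in the middle of the lid, inside the rim; its top is 52 mm above the table, 10 mm lower than the shut rim. Not to be pressed. Origin and axes as those of snap_box
- rim_near_top (a point): centre of the top face of the rim section on the -x side of the box (centre 48 mm from the box's middle), 118 mm long (along the box's y), 24 mm wide; axes as the box's; goes down with the section
- rim_near (a joint): how far the -x section is pressed down, m: 0 at the start, 0.007 fully shut. It keeps level wherever it is pressed. The resistance peaks at about 7 N within the first millimetre, fades away by 4 mm, and then it snaps down by itself and stays; let go earlier, it springs back up
- rim_far_top (a point): centre of the top face of the rim section on the +x side of the box (centre 48 mm from the box's middle), 118 mm long (along the box's y), 24 mm wide; axes as the box's; goes down with the section
- rim_far (a joint): how far the +x section is pressed down, m: 0 at the start, 0.007 fully shut. It keeps level wherever it is pressed. The resistance peaks at about 7 N within the first millimetre, fades away by 4 mm, and then it snaps down by itself and stays; let go earlier, it springs back up
- rim_left_top (a point): centre of the top face of the rim section on the +y side of the box (centre 73 mm from the box's middle), 68 mm long (along the box's x), 24 mm wide; axes as the box's; goes down with the section
- rim_left (a joint): how far the +y section is pressed down, m: 0 at the start, 0.007 fully shut. It keeps level wherever it is pressed. The resistance peaks at about 7 N within the first millimetre, fades away by 4 mm, and then it snaps down by itself and stays; let go earlier, it springs back up
- rim_right_top (a point): centre of the top face of the rim section on the -y side of the box (centre 73 mm from the box's middle), 68 mm long (along the box's x), 24 mm wide; axes as the box's; goes down with the section
- rim_right (a joint): how far the -y section is pressed down, m: 0 at the start, 0.007 fully shut. It keeps level wherever it is pressed. The resistance peaks at about 7 N within the first millimetre, fades away by 4 mm, and then it snaps down by itself and stays; let go earlier, it springs back up
- thread_cone: bystander: cone of thread, 52 mm wide, 87 mm tall, upright. Origin: underside centre
- thread_reel: bystander: small reel, 32 mm wide, 35 mm tall, upright. Origin: underside centre
- tape_case: bystander: round flat tape-measure case, 60 mm wide, 20 mm high. Origin: underside centre
- scissors: bystander: scissors lying flat, about 150 mm long, 12 mm high; blades to +x of their own frame. Origin: underside, near the pivot
- shut_box: bystander: smaller box, 74 x 94 x 40 mm, whose lid is already shut. Origin: underside centre
- oil_bottle: bystander: small bottle, 40 mm wide, 100 mm tall, upright. Origin: underside centre

How it is judged:
By the outcome, as a careful person would: the job done as asked, in the order asked, and still so for the second after the job is handed in, with the robot touching nothing.
It also fails if it takes over 51 s, if anything falls off the work surface, if the arm or the gripper's body presses on something with over 40 N, if the wrist force passes 120 N, or if a joint passes its speed limit or range.

## Robot

A 7-joint arm with a two-finger parallel gripper is mounted at the origin on the work surface. World frame = base frame: x ahead of the robot, y to its left, z up, the work surface at z = 0. Lengths are in mm, angles in rad, forces in N, time in s.
With the tool pointing down it reaches from about 350 to 775 mm from the base axis. Payload 3.1 kg.
Tool frame: the origin (TCP) lies at the very end of the fingers, on their centre line; the grasp point (between the pads) lies 19 mm behind it; y points along the fingers, z is the direction in which the jaws open and shut, and the axes are right-handed (so a half turn about y gives the same grasp; the last joint's range is limited). The gripper opens to 85 mm and grips with 20 to 120 N. Pads are 22 mm wide; open, the fingers measure 114 mm over their backs; the gripper's body (76 mm by 85 mm) begins 54 mm behind the grasp point. The pads swing forward as they close: fully open they stand 13 mm farther back than shut.
Start: joints at [-1.266, 0.311, 0.014, 1.512, -0.004, 1.319, -0.027], TCP at [186.913, 517.282, 231.304] pointing down, gripper open.
Joint ranges: [-2.7, 2.7], [-0.3, 1.91], [-1.27, 1.3], [0.12, 2.57], [-1.44, 4.58], [0.2, 2.03], [-3.05, 3.05]. Speed limits (rad/s): [2.79, 2.79, 3.14, 3.14, 3.14, 3.14, 3.14].

## Interface

Orientations are given as [roll, pitch, yaw] about the fixed x, y, z axes, in that order (R = Rz(yaw) Ry(pitch) Rx(roll)).
In Python, from cell import read_state, viewer, r gives the robot as it stands.
- The arm moves only by the tool play_rows, never from a script. Its arguments are lists of equal length, an entry for each row: "translation": the shift along the world's x, y, z in m, a list of three; "rot": the turn, a rotation vector about the world's x, y, z in rad, a list of three; "fingers": the closure in counts, from 0 (fully open) to 255 (shut). In form: {"translation": [[x, y, z], ...], "rot": [[ax, ay, az], ...], "fingers": [fingers, ...]}. A call has 1 to 12 rows; each row shifts and turns the commanded pose from where the row before left it; what a row does not reach is not made up. A row lasts 1/8 s, in which the tool goes at most 62.5 mm and 10.7 degrees, less where a joint would pass 70% of its speed; a pose out of reach is approached as far as the arm can. A call is refused whole if a number of a shift passes 0.0625 or a number of a turn 0.188, either way. A call with a gripper value outside its range is refused whole. The fingers move at their own pace and stop on an object; the grip force is fixed at half the most. Time passes only in rows, so rows that do not move let the fingers close. It gives the time, the measured TCP pose, the force and the opening at its end, in the units of the state.
- read_state(): the state, without advancing time (a new reading comes with each control period).
- viewer.snapshot(name): name is "scene" or "top" or "wrist"; returns (picture, depth): 384x512x3 uint8, blue, green, red; 384x512 float32, mm along the optical axis (not along the pixel's ray), 0 where there is no reading.
- viewer.get_calibration(name): a dict with "fx", "fy", "cx", "cy" (pixels), "rvec" (rotation vector, rad) and "tvec" (3), from world to camera coordinates, as OpenCV has them. Camera axes: x right, y down, z forward; pixel columns grow to the right and rows downward; lengths in mm; the calibration is good to about 2 mm. A picture is of the moment at which its call begins: read the wrist's pose just before it. get_calibration takes no time and is no camera call; for the wrist camera it gives the pose at the moment of the call.
- r.finish_job(): hands the job in, once; it reports no verdict.
The state is a dict: "t": time; "joint_pos": joint angles; "qvel": joint speeds; "tau": joint torques, N m; "tcp_pos": TCP position; "tcp_rot": TCP orientation; "force": force on the tool from outside, world axes, zero at the start; "wrist_torque": the same for the moment, N m; "gripper_width": finger opening in mm.
Only numpy, scipy, OpenCV 4.12 (cv2) and the standard library are available. Lean on these libraries where they do the work, as an engineer would, in place of code of your own. Each camera call takes 0.05 s, during which the arm holds its last target. There are 200 camera calls.

## Working session

There is one attempt and no reset: what is moved stays moved. The work goes in short steps, Python scripts to look and compute and a tool call to move; the robot and the scene stay as the last step left them, time stands still between calls to the robot, and variables do not carry over. Pictures are saved under pics/ and viewed, about 8 in all and at most 12, crops included, and the job is handed in when it is done.

Besides the shell and the picture viewer there is one more tool, called by a JSON object that holds its "name" and its "arguments". play_rows: Moves the arm, as the interface text tells. Its arguments: {"type":"object","properties":{"translation":{"type":"array","items":{"type":"array","items":{"type":"number"}}},"rot":{"type":"array","items":{"type":"array","items":{"type":"number"}}},"fingers":{"type":"array","items":{"type":"number"}}},"required":["translation","rot","fingers"]}

```bash
mkdir -p pics; cat > h.py <<'E'
import numpy as np, cv2
from cell import read_state, viewer, r
def cal(n):
    c=viewer.get_calibration(n); R=cv2.Rodrigues(np.array(c['rvec'],float))[0]; return c,R,np.array(c['tvec'],float).ravel()
def cloud(n,d):
    c,R,t=cal(n); v,u=np.indices(d.shape); 
    P=np.stack([(u-c['cx'])/c['fx']*d,(v-c['cy'])/c['fy']*d,d],-1)
    return (P-t)@R
E
python3 - <<'E'
from h import *
s=read_state(); print(s)
for n in("top","scene"):
    im,d=viewer.snapshot(n); cv2.imwrite(f'pics/{n}0.png',im); np.save(f'{n}0.npy',d)
    print(n,viewer.get_calibration(n))
E
```

```text
{'t': 0.0, 'joint_pos': array([-1.26571901,  0.31175632,  0.01401712,  1.51304754, -0.004392  ,
        1.31920528, -0.02719017]), 'qvel': array([-0.00087957,  0.00186486, -0.00115739,  0.00095976, -0.0010042 ,
        0.0003026 , -0.00054317]), 'tau': array([ 4.77838603e-04, -3.79905939e+01,  1.46741825e-01, -2.30598664e+01,
        1.24219080e-02,  1.35727040e-02,  2.35647269e-05]), 'tcp_pos': array([186.68449059, 516.57423677, 230.20816715]), 'tcp_rot': array([-1.57317954e+00, -1.13081600e-04, -3.46712446e-01]), 'force': array([-0.51695114,  0.21399783, -0.09794727]), 'wrist_torque': array([ 0.02469211, -0.01115876,  0.01244674]), 'gripper_width': 85.61221997751898}
top {'fx': 484.30217917770125, 'fy': 484.30217917770125, 'cx': 259.3618272916774, 'cy': 187.6974659875393, 'rvec': array([ 2.14703264, -2.2112167 ,  0.10925163]), 'tvec': array([ -50.11154493,  550.51456901, 1204.02095142])}
scene {'fx': 368.29449267012575, 'fy': 368.29449267012575, 'cx': 258.632472456464, 'cy': 196.04831254304767, 'rvec': array([ 1.85897755,  1.85065658, -0.62446307]), 'tvec': array([  58.45005482, -402.43021186, 1379.76309692])}
```

View pics/top0.png

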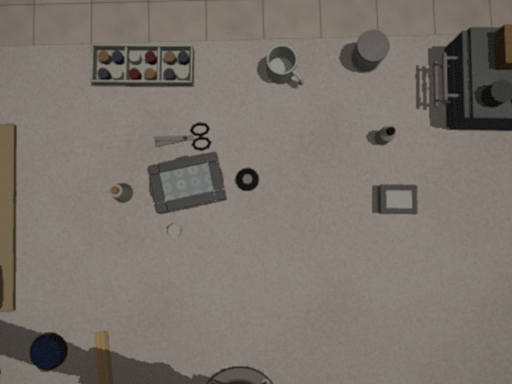

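View pics/scene0.png

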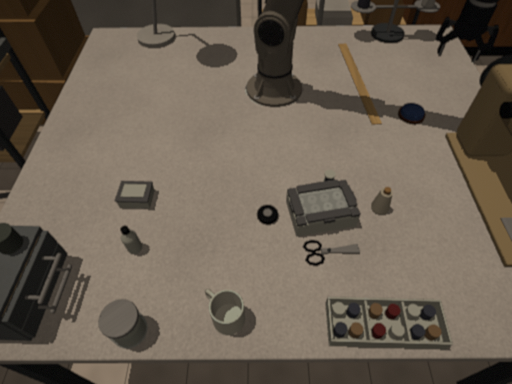

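The box with the grey rim is centred near top px (187,182). The scissors are at (187,138), the cone at (118,190), the reel at (174,230), the tape case at (247,179), the shut box at (398,199) and the bottle at (386,134). Next I'll measure the box from the depth image.

```bash
python3 - <<'E'
from h import *
d=np.load('top0.npy'); W=cloud('top',d); im=cv2.imread('pics/top0.png')
print('table z',np.median(W[250:280,250:300,2]))
sub=np.zeros(d.shape,bool); sub[145:220,143:232]=1
m=sub&(W[...,2]>45)&(d>0)
n,l,st,c=cv2.connectedComponentsWithStats(m.astype(np.uint8)); k=1+np.argmax(st[1:,4]); m=l==k
P=W[m]; print('px',st[k],'z pct',np.percentile(P[:,2],[2,20,50,70,80,90,98]))
(cx,cy),(w,h),a=cv2.minAreaRect(P[:,:2].astype(np.float32)); print('rect',cx,cy,w,h,a)
h_=P[P[:,2]>57.]; print('rim rect',cv2.minAreaRect(h_[:,:2].astype(np.float32)))
for nm,(u,v) in dict(cone=(118,190),reel=(174,230),tape=(247,179),sc=(187,138)).items():
    print(nm,W[v,u].round(), W[v-12:v+13,u-12:u+13,2].max().round())
b=cv2.resize(im[110:250,95:275],None,fx=4.2,fy=4.2,interpolation=cv2.INTER_CUBIC); cv2.imwrite('pics/crop.png',cv2.convertScaleAbs(b,alpha=1.6))
E
```

```text
table z 0.044176078418619834
px [ 149  151   77   62 3492] z pct [47.94620453 51.70286268 62.11920603 67.55411645 69.0270357  70.52699675
 72.73083328]
rect 566.24462890625 112.99620819091797 129.01007080078125 178.56039428710938 10.259984970092773
rim rect ((566.2784423828125, 113.06048583984375), (128.93455505371094, 178.562255859375), 9.904434204101562)
cone [548. 276.  81.] 1249.0
reel [448. 150.  34.] 1249.0
tape [573. -35.  16.] 1249.0
sc [685. 117.   9.] 1249.0
```

View pics/crop.png

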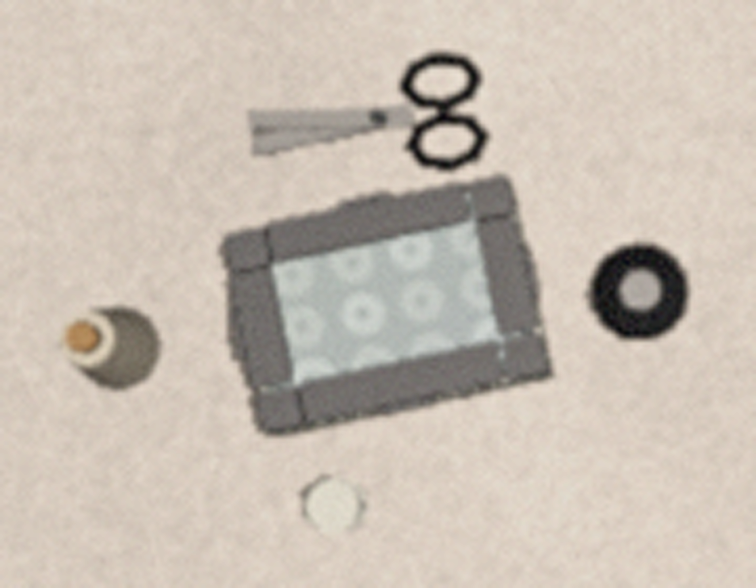

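The crop shows the rim, with corner pieces at crop px (245,248), (495,197), (527,360) and (278,408). The box x axis is yawed roughly +10°. I'll go above it with the fingers shut and look from near.

{"name": "play_rows", "arguments": {"translation": [[0.03,-0.033,0.004],[0.03,-0.033,0],[0.03,-0.033,0],[0.03,-0.033,0],[0.03,-0.033,0],[0.03,-0.033,0],[0.03,-0.033,0],[0.03,-0.033,0],[0.03,-0.033,0],[0.03,-0.033,0],[0.03,-0.033,0],[0.03,-0.033,0]], "rot": [[0,0,0.05],[0,0,0.05],[0,0,0.05],[0,0,0.05],[0,0,0.05],[0,0,0.05],[0,0,0.05],[0,0,0.05],[0,0,0.05],[0,0,0.05],[0,0,0.03],[0,0,0]], "fingers": [255,255,255,255,255,255,255,255,255,255,255,255]}}

```text
t: 1.6
tcp_pos: [547.4, 120.2, 234.8]
tcp_rot: [-1.571, 0.001, 0.184]
force: [0.5, 0.2, -0.1]
gripper_width: -0.2
```

{"name": "play_rows", "arguments": {"translation": [[0,0,0],[0,0,0]], "rot": [[0,0,0],[0,0,0]], "fingers": [255,255]}}

```text
t: 1.85
tcp_pos: [546.3, 121.9, 234.7]
tcp_rot: [-1.57, 0.002, 0.184]
force: [-0.4, -0.5, -0.2]
gripper_width: -0.5
```

```bash
python3 - <<'E'
from h import *
s=read_state(); print(s['t'],s['tcp_pos'],s['tcp_rot'],s['force'],s['gripper_width'])
c,R,t=cal('wrist'); im,d=viewer.snapshot('wrist'); cv2.imwrite('pics/w1.png',im); np.savez('w1.npz',d=d,R=R,t=t,k=[c['fx'],c['fy'],c['cx'],c['cy']])
E
```

```text
1.85 [546.26994182 121.90597433 234.6636272 ] [-1.56986204  0.00158844  0.18351924] [-0.44427529 -0.46062716 -0.15969059] -0.5263959903133736
```

View pics/w1.png

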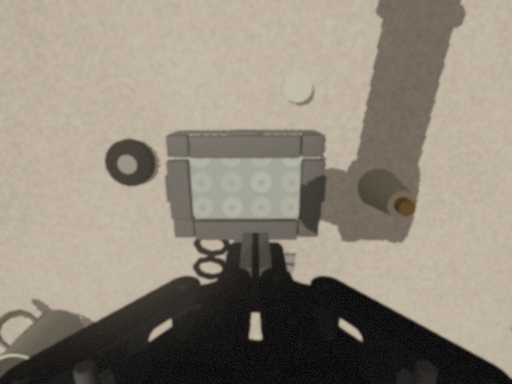

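The wrist view shows the box aligned with the tool. The corner pieces are centred near px (178,146), (313,144), (185,228) and (308,228). I'll turn them into world points at z=62 and compare with depth.

```bash
python3 - <<'E'
from h import *
z=np.load('w1.npz'); d,R,t=z['d'],z['R'],z['t']; fx,fy,cx,cy=z['k']
C=-R.T@t; print('cam',C)
def ray(u,v,h):
    g=R.T@np.array([(u-cx)/fx,(v-cy)/fy,1]); return C+g*(h-C[2])/g[2]
n=[ray(u,v,62)[:2] for u,v in[(178,146),(313,144),(308,228),(185,228)]]
print(np.round(n,1),np.mean(n,0)); 
for i in range(4): e=n[(i+1)%4]-n[i]; print(np.linalg.norm(e),np.degrees(np.arctan2(e[1],e[0])))
v,u=np.indices(d.shape); W=(np.stack([(u-cx)/fx*d,(v-cy)/fy*d,d],-1)-t)@R
m=(W[...,2]>57)&(W[...,2]<80)&(d>0)&(u>155)&(u<335)&(v>120)&(v<243)
m&=~((u>230)&(u<285)&(v>228))
P=W[m]; r_=cv2.minAreaRect(P[:,:2].astype(np.float32)); print(r_)
for a,(u0,v0) in dict(near=(245,145),far=(215,229),L=(313,190),Rr=(180,190),c1=(178,146),c2=(313,144),win=(245,190)).items():
    print(a,np.median(W[v0-3:v0+4,u0-3:u0+4].reshape(-1,3),0).round(1))
# rim inner edge: window via height
w=(W[...,2]>45)&(W[...,2]<57)&(u>185)&(u<308)&(v>152)&(v<224)
print(cv2.minAreaRect(W[w][:,:2].astype(np.float32)))
E
```

```text
cam [472.23935448 108.06879311 376.95716726]
[[530.7  35.1]
 [502.3 177. ]
 [598.5 194.6]
 [624.5  53.2]] [563.98775378 114.98573258]
144.72035304806656 101.28926133225673
97.71942815513529 10.357679615425477
143.7560909857193 -79.57209304155369
95.54737653231733 -169.075489330675
((561.9192504882812, 114.10237884521484), (124.18795776367188, 178.93785095214844), 10.696650505065918)
near [515.6 105.7  68.6]
far [616.4  88.3  68.7]
L [550.7 187.7  68.4]
Rr [577.2  43.8  68.6]
c1 [530.6  35.2  61.4]
c2 [502.4 177.2  61.4]
win [569.  114.4  51.7]
((567.0020141601562, 115.25477600097656), (79.83355712890625, 135.92037963867188), 9.28458023071289)
```

Corner spacing is 144–145 mm and 96–98 mm, against 146 and 96 expected. Corner heights are 61.4 mm and the sections 68.6 mm. Taking centre (564,115) and yaw 0.185, the section targets are near (516.8,106.2), far (611.2,123.8), left (550.6,186.8) and right (577.4,43.2). I'll do the near one first.

{"name": "play_rows", "arguments": {"translation": [[-0.0295,-0.0155,0],[0,0,-0.045],[0,0,-0.045],[0,0,-0.04],[0,0,-0.025],[0,0,0],[0,0,0]], "rot": [[0,0,0],[0,0,0],[0,0,0],[0,0,0],[0,0,0],[0,0,0],[0,0,0]], "fingers": [255,255,255,255,255,255,255]}}

```text
t: 2.78
tcp_pos: [518.0, 107.0, 81.5]
tcp_rot: [-1.57, -0.002, 0.185]
force: [-0.2, -0.3, -0.1]
gripper_width: 0.1
```

{"name": "play_rows", "arguments": {"translation": [[0,0,-0.003],[0,0,-0.003],[0,0,-0.003],[0,0,-0.002],[0,0,0]], "rot": [[0,0,0],[0,0,0],[0,0,0],[0,0,0],[0,0,0]], "fingers": [255,255,255,255,255]}}

```text
t: 3.4
tcp_pos: [517.4, 105.7, 69.3]
tcp_rot: [-1.571, 0.0, 0.183]
force: [-0.0, 0.2, -0.1]
gripper_width: 0.2
```

{"name": "play_rows", "arguments": {"translation": [[0,0,-0.001],[0,0,-0.001],[0,0,-0.001],[0,0,0]], "rot": [[0,0,0],[0,0,0],[0,0,0],[0,0,0]], "fingers": [255,255,255,255]}}

```text
t: 3.9
tcp_pos: [517.6, 105.7, 66.9]
tcp_rot: [-1.571, -0.0, 0.183]
force: [-1.4, 0.0, 4.8]
gripper_width: 0.1
```

{"name": "play_rows", "arguments": {"translation": [[0,0,-0.001],[0,0,-0.001],[0,0,-0.001],[0,0,0]], "rot": [[0,0,0],[0,0,0],[0,0,0],[0,0,0]], "fingers": [255,255,255,255]}}

```text
t: 4.4
tcp_pos: [517.2, 105.7, 62.9]
tcp_rot: [-1.571, 0.001, 0.183]
force: [0.0, 0.5, 0.1]
gripper_width: 0.1
```

The force rose to about 5 N and then vanished, so it has snapped. One gentle touch to confirm the seat, then lift.

{"name": "play_rows", "arguments": {"translation": [[0,0,-0.001],[0,0,-0.001],[0,0,0]], "rot": [[0,0,0],[0,0,0],[0,0,0]], "fingers": [255,255,255]}}

```text
t: 4.78
tcp_pos: [517.5, 105.8, 62.1]
tcp_rot: [-1.57, -0.0, 0.183]
force: [-1.6, 0.0, 5.6]
gripper_width: 0.4
```

{"name": "play_rows", "arguments": {"translation": [[0,0,0.02],[0,0,0.03],[0.047,0.009,0],[0.047,0.0085,0],[0,0,-0.03],[0,0,-0.01],[0,0,-0.001],[0,0,0]], "rot": [[0,0,0],[0,0,0],[0,0,0],[0,0,0],[0,0,0],[0,0,0],[0,0,0],[0,0,0]], "fingers": [255,255,255,255,255,255,255,255]}}

```text
t: 5.78
tcp_pos: [611.5, 123.3, 71.1]
tcp_rot: [-1.571, -0.001, 0.183]
force: [0.3, -0.5, 0.4]
gripper_width: -0.2
```

The near section is seated at 62.1 mm, with contact force. Next is the far section.

{"name": "play_rows", "arguments": {"translation": [[0,0,-0.001],[0,0,-0.001],[0,0,-0.001],[0,0,-0.001],[0,0,0]], "rot": [[0,0,0],[0,0,0],[0,0,0],[0,0,0],[0,0,0]], "fingers": [255,255,255,255,255]}}

```text
t: 6.4
tcp_pos: [611.7, 123.4, 67.6]
tcp_rot: [-1.57, -0.001, 0.183]
force: [-2.1, 0.5, 6.1]
gripper_width: 0.2
```

{"name": "play_rows", "arguments": {"translation": [[0,0,-0.001],[0,0,-0.001],[0,0,-0.001],[0,0,0]], "rot": [[0,0,0],[0,0,0],[0,0,0],[0,0,0]], "fingers": [255,255,255,255]}}

```text
t: 6.9
tcp_pos: [611.1, 123.2, 62.7]
tcp_rot: [-1.571, 0.001, 0.183]
force: [0.4, -0.3, 0.9]
gripper_width: 0.1
```

{"name": "play_rows", "arguments": {"translation": [[0,0,-0.001],[0,0,-0.001],[0,0,0]], "rot": [[0,0,0],[0,0,0],[0,0,0]], "fingers": [255,255,255]}}

```text
t: 7.28
tcp_pos: [611.4, 123.3, 62.2]
tcp_rot: [-1.571, -0.0, 0.183]
force: [-2.2, 0.1, 5.9]
gripper_width: -0.2
```

The far section is seated too. Now lift, turn 90°, and go over the left section.

{"name": "play_rows", "arguments": {"translation": [[0,0,0.02],[0,0,0.045],[-0.007,0.007,0],[-0.007,0.007,0],[-0.007,0.007,0],[-0.007,0.007,0],[-0.007,0.007,0],[-0.007,0.007,0],[-0.007,0.007,0],[-0.007,0.007,0],[-0.0045,0.0075,0],[0,0,0]], "rot": [[0,0,0],[0,0,0],[0,0,-0.1745],[0,0,-0.1745],[0,0,-0.1745],[0,0,-0.1745],[0,0,-0.1745],[0,0,-0.1745],[0,0,-0.1745],[0,0,-0.1745],[0,0,-0.1745],[0,0,0]], "fingers": [255,255,255,255,255,255,255,255,255,255,255,255]}}

```text
t: 8.78
tcp_pos: [550.4, 187.9, 125.9]
tcp_rot: [-1.571, 0.0, -1.383]
force: [-0.9, -0.3, 0.0]
gripper_width: -0.2
```

```bash
python3 - <<'E'
from h import *
s=read_state(); print(s['t'],s['tcp_pos'],s['tcp_rot'],s['joint_pos'])
c,R,t=cal('wrist'); im,d=viewer.snapshot('wrist'); cv2.imwrite('pics/w2.png',im); np.savez('w2.npz',d=d,R=R,t=t,k=[c['fx'],c['fy'],c['cx'],c['cy']])
E
```

```text
8.775 [550.42946847 187.9218997  125.9380211 ] [-1.57115092e+00  1.03760779e-04 -1.38326554e+00] [-0.7961621   0.50679566  0.62788875  1.59528679 -0.31868907  1.14421182
  0.09265456]
```

View pics/w2.png

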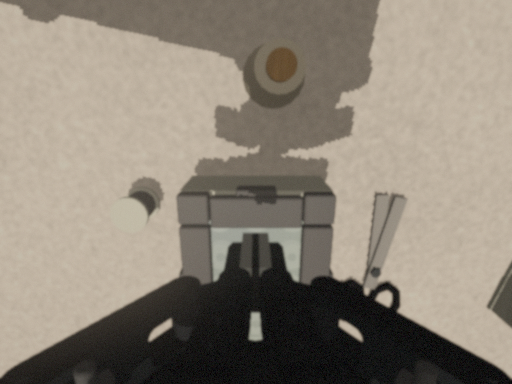

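The left section spans px (210–302, 196–226), between corners at (194,209) and (319,209). Quick check that the box hasn't shifted.

```bash
python3 - <<'E'
from h import *
z=np.load('w2.npz'); d,R,t=z['d'],z['R'],z['t']; fx,fy,cx,cy=z['k']
C=-R.T@t
def p(u,v):
    P=np.array([(u-cx)/fx,(v-cy)/fy,1])*np.median(d[v-3:v+4,u-3:u+4]); return (R.T@(P-t)).round(1)
a,b=p(194,209),p(319,209); print(a,b,(a+b)/2,np.linalg.norm(a-b)); print('sec',p(225,212),'near',p(196,245),'far',p(317,245))
E
```

```text
[505.3 178.2  61.4] [597.6 195.6  61.5] [551.45 186.9   61.45] 93.92582179571284
sec [528.8 182.9  68.4] near [510.6 148.7  61.4] far [603.4 166.4  61.7]
```

The box is unmoved and both long sections are flush at 61.4–61.7 mm. Now pressing left.

{"name": "play_rows", "arguments": {"translation": [[0,0,-0.03],[0,0,-0.02],[0,0,-0.006],[0,0,-0.001],[0,0,-0.001],[0,0,-0.001],[0,0,0]], "rot": [[0,0,0],[0,0,0],[0,0,0],[0,0,0],[0,0,0],[0,0,0],[0,0,0]], "fingers": [255,255,255,255,255,255,255]}}

```text
t: 9.7
tcp_pos: [552.1, 186.8, 68.8]
tcp_rot: [-1.568, 0.0, -1.387]
force: [-0.7, -1.1, 5.4]
gripper_width: -0.4
```

{"name": "play_rows", "arguments": {"translation": [[0,0,-0.001],[0,0,-0.001],[0,0,-0.001],[0,0,-0.001],[0,0,0]], "rot": [[0,0,0],[0,0,0],[0,0,0],[0,0,0],[0,0,0]], "fingers": [255,255,255,255,255]}}

```text
t: 10.32
tcp_pos: [550.4, 186.9, 62.8]
tcp_rot: [-1.572, -0.0, -1.387]
force: [-0.1, -0.7, 0.1]
gripper_width: 0.1
```

{"name": "play_rows", "arguments": {"translation": [[0,0,-0.001],[0,0,-0.001],[0,0,0]], "rot": [[0,0,0],[0,0,0],[0,0,0]], "fingers": [255,255,255]}}

```text
t: 10.7
tcp_pos: [550.8, 186.9, 62.1]
tcp_rot: [-1.571, 0.001, -1.387]
force: [-2.5, -0.1, 5.8]
gripper_width: 0.2
```

Left is seated. Now the right section.

{"name": "play_rows", "arguments": {"translation": [[0,0,0.02],[0,0,0.03],[0.009,-0.048,0],[0.009,-0.048,0],[0.009,-0.0477,0],[0,0,0],[0,0,-0.03],[0,0,-0.011],[0,0,-0.001],[0,0,-0.001],[0,0,-0.001],[0,0,0]], "rot": [[0,0,0],[0,0,0],[0,0,0],[0,0,0],[0,0,0],[0,0,0],[0,0,0],[0,0,0],[0,0,0],[0,0,0],[0,0,0],[0,0,0]], "fingers": [255,255,255,255,255,255,255,255,255,255,255,255]}}

```text
t: 12.2
tcp_pos: [577.7, 44.0, 68.4]
tcp_rot: [-1.571, 0.001, -1.386]
force: [-3.8, 1.6, 6.1]
gripper_width: 0.2
```

{"name": "play_rows", "arguments": {"translation": [[0,0,-0.001],[0,0,-0.001],[0,0,-0.001],[0,0,-0.001],[0,0,0]], "rot": [[0,0,0],[0,0,0],[0,0,0],[0,0,0],[0,0,0]], "fingers": [255,255,255,255,255]}}

```text
t: 12.82
tcp_pos: [578.0, 42.8, 63.0]
tcp_rot: [-1.571, -0.001, -1.387]
force: [-0.4, -0.0, -0.4]
gripper_width: -0.1
```

{"name": "play_rows", "arguments": {"translation": [[0,0,-0.001],[0,0,-0.001],[0,0,0]], "rot": [[0,0,0],[0,0,0],[0,0,0]], "fingers": [255,255,255]}}

```text
t: 13.2
tcp_pos: [578.1, 42.9, 62.2]
tcp_rot: [-1.57, 0.0, -1.387]
force: [-2.0, 0.1, 4.8]
gripper_width: -0.3
```

All four have snapped. Lift clear, back off toward the near side, and check.

{"name": "play_rows", "arguments": {"translation": [[0,0,0.03],[0,0,0.06],[0,0,0.06],[0,-0.04,0.02],[0,-0.06,0],[0,-0.06,0],[0,-0.06,0],[0,0,0]], "rot": [[0,0,0],[0,0,0],[0,0,0],[0,0,0],[0,0,0],[0,0,0],[0,0,0],[0,0,0]], "fingers": [255,255,255,255,255,255,255,255]}}

```text
t: 14.2
tcp_pos: [575.2, -185.9, 231.7]
tcp_rot: [-1.573, -0.006, -1.401]
force: [0.7, 0.0, 0.3]
gripper_width: 0.5
```

```bash
python3 - <<'E'
from h import *
s=read_state(); print(s['t'],s['tcp_pos'],s['force'])
im,d=viewer.snapshot('top'); d0=np.load('top0.npy'); W0,W=cloud('top',d0),cloud('top',d)
a=np.radians(10.6); ex=np.array([np.cos(a),np.sin(a)]); ey=np.array([-np.sin(a),np.cos(a)]); c=np.array([564,115])
for n,o in dict(near=-48*ex,far=48*ex,left=73*ey,right=-73*ey,c1=48*ex+73*ey,c2=-48*ex+73*ey,c3=48*ex-73*ey,c4=-48*ex-73*ey,win=0*ex).items():
    print(n,*[np.round(np.median(w[np.hypot(*(w[...,:2]-c-o).transpose(2,0,1))<9][:,2]),1) for w in(W0,W)])
cv2.imwrite('pics/top1.png',im)
g=cv2.absdiff(im,cv2.imread('pics/top0.png')).max(2)
b=np.hstack([cv2.resize(x[100:250,90:280],None,fx=2,fy=2) for x in(im,cv2.cvtColor(g*3,cv2.COLOR_GRAY2BGR))]); cv2.imwrite('pics/cmp.png',b)
E
```

```text
14.2 [ 575.20642887 -185.91514509  231.67471053] [0.66837693 0.01956445 0.27117966]
near 69.2 62.3
far 68.7 62.3
left 69.0 61.7
right 69.3 62.2
c1 62.2 62.2
c2 62.1 62.5
c3 62.4 62.3
c4 61.1 62.3
win 51.7 52.1
```

View pics/cmp.png

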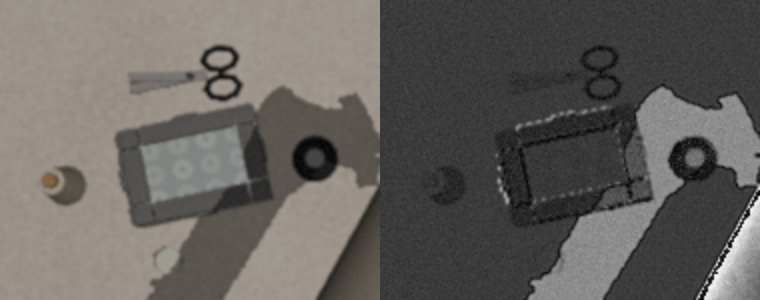

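The view shows all four sections flush. The only differences are the arm, its shadow and the lowered rim edges, and the neighbouring objects are unmoved. Handing in.

```bash
python3 -c "
from h import *
print(r.finish_job())"
```

```text
the job is handed in; nothing more can be done
None
```

All four rim sections of the larger bobbin box are now clicked down, and I handed the job in at about 14 s of the 51 s allowed. I found the box from the top and wrist cameras (centre about (564, 115) mm, turned about 10.6°). I pressed the near, far, left and right sections in that order at their centres with the fingertips shut, and turned the tool 90° for the short sides.

- **Pressing:** each section read about 5–6 N at the stops while pressing, dropped to near zero as it snapped, and then felt solid at 62.1–62.2 mm under a light touch.
- **Last look from above:** the sections measured 61.7–62.3 mm, against 68.7–69.3 mm before. The corners measured 62.2–62.5 mm, so the rim is flush. I did not press the window.
- **Surroundings:** comparing before and after pictures around the box showed no movement of the box, scissors, cone, reel or tape case. The shut box and oil bottle were well away from the arm's path and I did not compare them separately.
- **Disagreements:** only small ones. Two of the corner heights, 61.1 mm and 62.1 mm in the first picture, read 62.3 mm and 62.5 mm in the last, which is within the depth noise. No check failed.

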